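# Latch the hold-down over the sample dish

## Robot

A 6-joint arm with a two-finger parallel gripper is mounted at the origin on the work surface; the furniture and walls round the work are solid. World frame = base frame: x ahead of the robot, y to its left, z up, the work surface at z = 0. Lengths are in m, angles in rad, forces in N, time in s.
With the tool pointing down it reaches from about 0.35 to 0.925 m from the base axis. Payload 6.4 kg.
Tool frame: the origin (TCP) lies at the very end of the fingers, on their centre line; the grasp point (between the pads) lies 19 mm behind it; z points along the fingers, y is the line along which they close (so a half turn about z gives the same grasp; the last joint's range is limited). The gripper opens to 94 mm and grips with 3 to 60 N. Pads are 16 mm wide; open, the fingers measure 119 mm over their backs; the gripper's body (75 mm by 177 mm) begins 78 mm behind the grasp point.
Start: joints at [1.058, 0.245, 1.558, -0, 1.339, -0.174], TCP at [0.216, 0.613, 0.205] pointing down, gripper open.
Joint ranges: [-3.13, 3.13], [-1.02, 2.26], [0.13, 2.54], [-0.95, 4.09], [0.21, 2.88], [-2.74, 2.74]. Speed limits (rad/s): [2.57, 2.57, 3.14, 3.14, 3.14, 3.14].

## Interface

Orientations are given as a unit quaternion [x, y, z, w].
In Python, from station import env, optics gives the robot as it stands.
- The arm moves only by the tool step_arm, never from a script. Its argument "plan" is a list of rows, each a list of 7 numbers: the shift along the world's x, y, z in cm, then the turn, a rotation vector about the world's x, y, z in rad, then the finger opening in cm, from 0 to 9.4. A call has 1 to 20 rows; each row shifts and turns the commanded pose from where the row before left it; what a row does not reach is not made up. A row lasts 1/12 s, in which the tool goes at most 41.7 mm and 7.16 degrees, less where a joint would pass 70% of its speed; a pose out of reach is approached as far as the arm can. A call is refused whole if a number of a shift passes 4.17 or a number of a turn 0.125, either way. A call with a gripper value outside its range is refused whole. The fingers move at their own pace and stop on an object; "squeeze" is the grip in N (left out, the last holds). Time passes only in rows, so rows that do not move let the fingers close. It gives the time, the measured TCP pose, the force and the opening at its end, in the units of the state.
- env.sense(): the state, without advancing time (a new reading comes with each control period).
- optics.read_camera(name): name is "scene" or "top"; returns a dict with "image" (400x640x3 uint8, red, green, blue), "vertical_fov" (degrees; the focal length in pixels is half the picture's height over the tangent of half this angle, whatever the lens; pixels are square), "cx", "cy" (the principal point, pixels), "k1" (the pictures are not rectified: a ray, as slopes to the right and down, at radius r is drawn at 1 + k1 r^2 times it, then the intrinsics apply), "position" and "orientation" of the camera in the world. Camera axes: x right, y up, looking along -z (the intrinsics and any distortion apply to the point x, -y, -z); pixel columns grow to the right and rows downward; lengths in m; the calibration is good to about 2 mm. A picture is of the moment at which its call begins. There is no depth.
- env.sign_off(): hands the job in, once; it reports no verdict.
The state is a dict: "time_s": time; "joint_positions": joint angles; "joint_velocities": joint speeds; "joint_torque": joint torques, N m; "ee_pos": TCP position; "eef_rot": TCP orientation; "contact_force": force on the tool from outside, world axes, zero at the start; "torque": the same for the moment, N m; "finger_gap": opening from 0.0 (shut) to 1.0 (fully open).
Only numpy, scipy, OpenCV 4.12 (cv2) and the standard library are available. Lean on these libraries where they do the work, as an engineer would, in place of code of your own. Each camera call takes 0.05 s, during which the arm holds its last target. There are 200 camera calls.

## Task

One of the two dish holders has a sample dish lying in it. Secure that dish: press the orange pad of its sprung lever down until the spring catch snaps over the lever and keeps it down by itself, then let go. Leave the empty holder's lever up, and do not disturb the dish.

Things in the scene. Friction and masses are not known exactly. Their poses are not given: they have to be found in the camera images.
- dish_holder_lever (a joint): Sprung steel lever of the holder with the dish; hinge 175 mm from the pad, 50 mm above the table. 0 rad = raised (0.50 above level), grows when pressed. At about 0.49, almost level, a brass spring bolt, 40 mm from the pad in a tower 74 mm high, snaps over it and holds it at about 0.48; rigid stop at 0.54. At the pad: 2 N at first, 5 N at the end, 4 N more to pass the bolt. Else it springs up.
- dish_holder_pad (a point): Centre of the top face of that lever's orange pad (30 mm along the lever, 22 across): press here. x axis along the lever to the hinge, z out of the pad. It rides on the lever: raised, 141 mm above the table; level (0.50), 58 mm above it and 25 mm further from the hinge. Holder (base 210 x 112 x 8 mm) fixed. Nothing is above the pad; a 180 mm high instrument can stand 95 mm from it, robot side.
- sample_dish: Clear round dish with grey sectors, 90 mm across, 16 high; origin at the centre of its underside. Lies loose in its holder's white-rimmed nest, 105 mm from the level lever's pad towards the hinge, underside 10 mm above the table. The lever's cross bar is caught about 4 mm above its rim.
- spare_holder_lever (a joint): Lever of the other, empty holder (bare black nest floor), built exactly alike, at least 200 mm away; same values (0 = raised, 0.48 = down and caught). It is to stay up.
Mind the look-alikes: they are no part of the job. What is shaped like the sample_dish but purple is not meant.

How it is judged:
At the end, for the whole second after the job is handed in: The lever over the sample dish is held down by its catch (joint above 0.44 rad), the empty holder's lever is up (below 0.1 rad), and the dish lies still and flat (within 0.1 rad) in its nest, within 12 mm of where it was (value of joint dish_holder_lever above 0.44 rad and value of joint spare_holder_lever below 0.1 rad and distance of sample_dish from where it was at the start of the episode below 0.012 m and angle between sample_dish's own z axis and vertical below 0.1 rad and linear speed of sample_dish below 0.02 m/s); the robot touches nothing.
It fails at once if the empty holder's lever is pressed down (beyond 0.2 rad) (value of joint spare_holder_lever above 0.2 rad).
It fails at once if the sample dish is shifted by more than 20 mm (distance of sample_dish from where it was at the start of the episode above 0.02 m).
It also fails if it takes over 32 s, if anything falls off the work surface, if the arm or the gripper's body presses on something with over 40 N, if the wrist force passes 120 N, or if a joint passes its speed limit or range.

## Working session

There is one attempt and no reset: what is moved stays moved. The work goes in short steps, Python scripts to look and compute and a tool call to move; the robot and the scene stay as the last step left them, time stands still between calls to the robot, and variables do not carry over. Pictures are saved under pics/ and viewed, on a budget of 10 in all, crops included, one or two more only if the job needs it, and the job is handed in when it is done.

Besides the shell and the picture viewer there is one more tool, called after "Emit:" by a JSON object that holds its "method" and its "body". step_arm: Moves the arm, as the interface text tells. Its arguments: {"type":"object","properties":{"plan":{"type":"array","items":{"type":"array","items":{"type":"number"}}},"squeeze":{"type":"number"}},"required":["plan"]}

```bash
mkdir -p pics; cat > h.py <<'E'
import numpy as np, cv2, pickle
from scipy.spatial.transform import Rotation as R
def snap(n,tag):
    from station import optics
    d=optics.read_camera(n); cv2.imwrite(f'pics/{tag}.png',d['image'][:,:,::-1]); pickle.dump(d,open(f'pics/{tag}.pkl','wb')); return d
def K(d):
    h,w=d['image'].shape[:2]; f=h/2/np.tan(np.radians(d['vertical_fov'])/2)
    return f
def ray(d,u,v):
    f=K(d); x=np.array([(u-d['cx'])/f,(v-d['cy'])/f]); s=x.copy()
    for _ in range(20): s=x/(1+d['k1']*(s@s))
    return np.array(d['position']), R.from_quat(d['orientation']).apply([s[0],-s[1],-1])
def at_z(d,u,v,z):
    p,r=ray(d,u,v); return p+r*(z-p[2])/r[2]
def proj(d,P):
    q=R.from_quat(d['orientation']).inv().apply(np.array(P)-d['position']); s=np.array([q[0],-q[1]])/-q[2]
    return s*(1+d['k1']*(s@s))*K(d)+[d['cx'],d['cy']]
def tri(o):
    A=np.zeros((3,3));b=np.zeros(3)
    for d,u,v in o:
        p,r=ray(d,u,v); r/=np.linalg.norm(r); M=np.eye(3)-np.outer(r,r); A+=M;b+=M@p
    return np.linalg.solve(A,b)
def load(t): return pickle.load(open(f'pics/{t}.pkl','rb'))
E
python3 - <<'E'
from h import *
for n in('scene','top'):
    d=snap(n,n+'0'); print({k:v for k,v in d.items() if k!='image'})
from station import env
print(env.sense())
E
```

```text
{'vertical_fov': 52.35237060660743, 'cx': 321.60471258708714, 'cy': 198.2151688010197, 'k1': -0.05043656171379401, 'position': array([ 0.16205676, -0.69958591,  0.62019565]), 'orientation': array([ 0.49050013, -0.10945357, -0.19253483,  0.8428285 ])}
{'vertical_fov': 52.19442966359018, 'cx': 317.89208203725696, 'cy': 200.23698025409197, 'k1': -0.10281206876900376, 'position': array([0.3811072 , 0.14569239, 1.41652117]), 'orientation': array([-0.04690855,  0.0532349 ,  0.71108552, -0.69951628])}
{'time_s': 0.1, 'joint_positions': array([ 1.05788372e+00,  2.45728016e-01,  1.55886939e+00, -1.03367787e-05,
        1.33872250e+00, -1.74093707e-01]), 'joint_velocities': array([ 0.00201301, -0.00169664, -0.00044694,  0.00330185,  0.00228093,
       -0.00092989]), 'joint_torque': array([ 8.13957013e-05, -4.16909015e+01, -3.15526199e+01,  6.87393174e-02,
        3.09509179e-02, -3.87035675e-05]), 'ee_pos': array([0.21576712, 0.61257114, 0.20447815]), 'eef_rot': array([ 1.68599044e-01,  9.85684339e-01, -8.14867785e-04, -2.86123781e-04]), 'contact_force': array([ 0.27925052, -0.11584479, -0.15841667]), 'torque': array([-0.05188442, -0.00131847, -0.02580185]), 'finger_gap': 1.0014600302785843}
```

View pics/scene0.png

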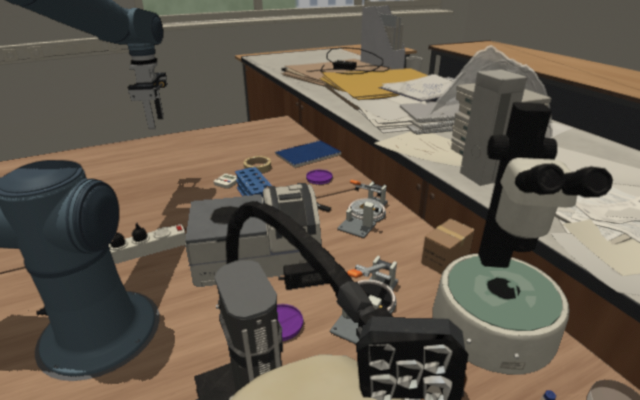

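View pics/top0.png

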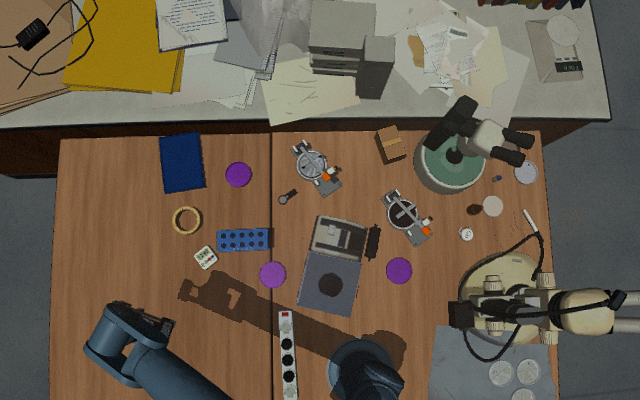

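Two holders are visible: A at top px (315,165), scene (365,210), with a greyish nest, and B at top px (405,213), scene (370,290), with a darker nest. The purple discs are decoys. I'll enlarge both to confirm.

```bash
python3 - <<'E'
from h import *
t=load('top0')['image'][:,:,::-1]; s=load('scene0')['image'][:,:,::-1]
c=lambda i,u,v:cv2.resize(i[v:v+58,u:u+78],(390,290),interpolation=cv2.INTER_CUBIC)
cv2.imwrite('pics/c1.png',np.vstack([np.hstack([c(t,280,135),c(t,370,183)]),np.hstack([c(s,325,172),c(s,325,250)])]))
E
```

```text
(no output)
```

View pics/c1.png

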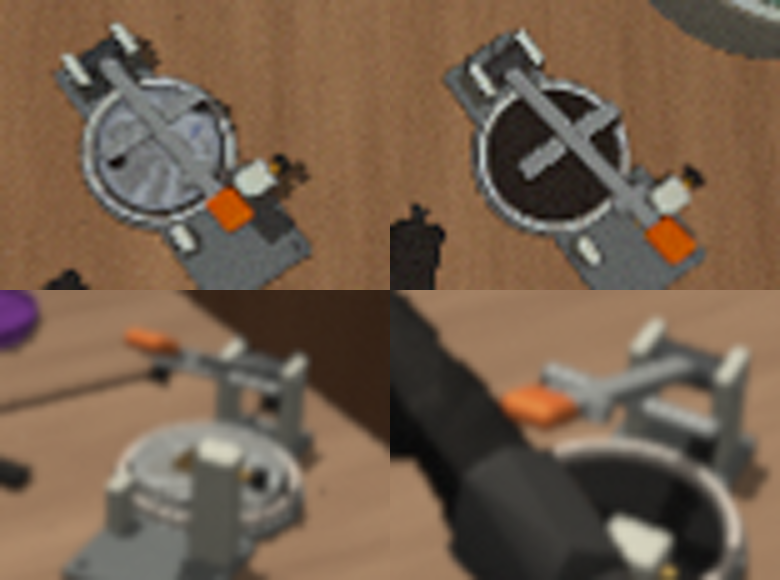

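The crop settles it. Holder A (left crops, pad at top px (326,177) and scene px (355,182)) has the clear dish with grey sectors. Holder B has a bare black floor. A is the target.

```bash
python3 - <<'E'
from h import *
t=load('top0');s=load('scene0')
print('padA tri',tri([(t,326,177),(s,355,182)]),'at z',at_z(t,326,177,.141),at_z(s,355,182,.141))
n=at_z(t,312,165,.026);print('nest',n)
hp=[at_z(t,280+u/5,135+v/5,.07) for u,v in((75,68),(124,38))];print('posts',hp)
p=at_z(t,326,177,.141);h=at_z(t,301,147.4,.05);print('hinge',h,np.linalg.norm((p-h)[:2]))
d=(p-n)[:2];print('dir pad-nest',d,np.linalg.norm(d),'dir pad-hinge',(p-h)[:2]/np.linalg.norm((p-h)[:2]))
print('tower',at_z(t,280+255/5,135+178/5,.074))
print('instr',[at_z(t,u,v,z)[:2].round(3) for u,v in((316,217),(368,226),(378,228),(372,258),(297,303),(352,315)) for z in(.1,.18)])
print('padB',at_z(t,370+672/5,183+240/5,.141))
E
```

```text
padA tri [0.63921111 0.10500921 0.13707034] at z [0.63732954 0.10562682 0.141     ] [0.63658996 0.09835423 0.141     ]
nest [0.70380478 0.14996172 0.026     ]
posts [array([0.75160311, 0.20675251, 0.07      ]), array([0.77216946, 0.1732104 , 0.07      ])]
hinge [0.76104542 0.18692597 0.05      ] 0.14803772508768254
dir pad-nest [-0.06647524 -0.0443349 ] 0.07990331953091453 dir pad-hinge [-0.83570505 -0.54917854]
tower [0.67244319 0.08628374 0.074     ]
instr [array([0.514, 0.139]), array([0.506, 0.14 ]), array([ 0.482, -0.028]), array([ 0.476, -0.018]), array([ 0.475, -0.061]), array([ 0.469, -0.048]), array([ 0.379, -0.038]), array([ 0.379, -0.027]), array([0.242, 0.204]), array([0.25, 0.2 ]), array([0.201, 0.031]), array([0.212, 0.038])]
padB [ 0.45391529 -0.46364393  0.141     ]
```

Emit:
{"method": "step_arm", "body": {"plan": [[2.1, -2.5, 0, 0, 0, 0.015, 0], [2.1, -2.5, 0, 0, 0, 0.015, 0], [2.1, -2.5, 0, 0, 0, 0.015, 0], [2.1, -2.5, 0, 0, 0, 0.015, 0], [2.1, -2.5, 0, 0, 0, 0.015, 0], [2.1, -2.5, 0, 0, 0, 0.015, 0], [2.1, -2.5, 0, 0, 0, 0.015, 0], [2.1, -2.5, 0, 0, 0, 0.015, 0], [2.1, -2.5, 0, 0, 0, 0.015, 0], [2.1, -2.5, 0, 0, 0, 0.015, 0], [2.1, -2.5, 0, 0, 0, 0, 0], [2.1, -2.5, 0, 0, 0, 0, 0], [2.1, -2.5, 0, 0, 0, 0, 0], [2.1, -2.5, 0, 0, 0, 0, 0], [2.1, -2.5, 0, 0, 0, 0, 0], [2.1, -2.5, 0, 0, 0, 0, 0], [2.1, -2.5, 0, 0, 0, 0, 0], [2.1, -2.5, 0, 0, 0, 0, 0], [2.1, -2.5, 0, 0, 0, 0, 0], [2.0, -2.9, 0, 0, 0, 0, 0]], "squeeze": 20}}

```text
time_s: 1.77
ee_pos: [0.6356, 0.108, 0.2048]
eef_rot: [0.094, 0.996, 0.0, -0.0]
contact_force: [-0.1, 0.4, 0.0]
finger_gap: 0.006
```

Emit:
{"method": "step_arm", "body": {"plan": [[0, 0, -1, 0, 0, 0, 0], [0, 0, -1, 0, 0, 0, 0], [0, 0, -1, 0, 0, 0, 0], [0, 0, 0, 0, 0, 0, 0], [0, 0, 0, 0, 0, 0, 0]]}}

```text
time_s: 2.18
ee_pos: [0.6335, 0.1103, 0.174]
eef_rot: [0.093, 0.996, -0.0, -0.001]
contact_force: [-0.1, 0.2, 0.5]
finger_gap: 0.002
```

```bash
python3 - <<'E'
from h import *
from station import env
s=snap('scene','scene1');t=snap('top','top1');e=env.sense();print(e['ee_pos'],e['eef_rot'],e['contact_force'],proj(s,e['ee_pos']),proj(t,e['ee_pos']))
c=lambda i,u,v:cv2.resize(i[v:v+90,u:u+120],(560,420),interpolation=cv2.INTER_CUBIC)
a=cv2.resize(s['image'][135:245,300:440,::-1],(760,597),interpolation=cv2.INTER_CUBIC)
cv2.imwrite('pics/c2.png',a)
E
```

```text
[0.63470073 0.11008303 0.17573821] [9.35229977e-02 9.95617111e-01 2.11692339e-05 1.32655257e-04] [-0.03539846 -0.14488702  0.22876238] [352.54818707 168.0743164 ] [324.88627124 175.63881383]
```

View pics/c2.png

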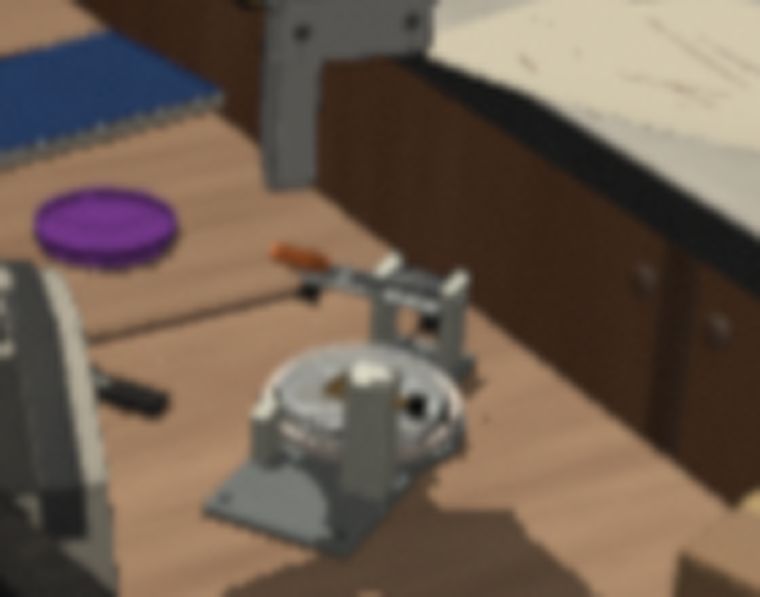

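Pad at scene px (355,182) and the tip at (354,169) agree with the projection to about 1 px. The fingers sit over the pad, about 6 mm off in y. I'll correct that and follow the lever's arc down.

Emit:
{"method": "step_arm", "body": {"plan": [[0.2, -0.5, 0, 0, 0, 0, 0], [0, 0, -1.0, 0, 0, 0, 0], [0, 0, -1.0, 0, 0, 0, 0], [0, 0, -1.0, 0, 0, 0, 0], [0, 0, 0, 0, 0, 0, 0], [0, 0, 0, 0, 0, 0, 0]]}}

```text
time_s: 2.78
ee_pos: [0.6367, 0.1042, 0.1444]
eef_rot: [0.094, 0.996, 0.0, -0.001]
contact_force: [1.8, 0.3, 0.9]
finger_gap: 0.005
```

Emit:
{"method": "step_arm", "body": {"plan": [[-0.18, -0.12, -0.38, 0, 0, 0, 0], [-0.18, -0.12, -0.38, 0, 0, 0, 0], [-0.17, -0.11, -0.39, 0, 0, 0, 0], [-0.17, -0.11, -0.39, 0, 0, 0, 0], [-0.15, -0.1, -0.4, 0, 0, 0, 0], [-0.15, -0.1, -0.4, 0, 0, 0, 0], [0, 0, 0, 0, 0, 0, 0], [0, 0, 0, 0, 0, 0, 0]]}}

```text
time_s: 3.45
ee_pos: [0.6269, 0.0973, 0.1219]
eef_rot: [0.094, 0.996, -0.0, -0.0]
contact_force: [1.2, 1.5, 2.0]
finger_gap: 0.004
```

```bash
python3 - <<'E'
from h import *
from station import env
s=snap('scene','scene2');e=env.sense();print(e['ee_pos'],e['contact_force'])
cv2.imwrite('pics/c3.png',cv2.resize(s['image'][135:245,300:440,::-1],(760,597),interpolation=cv2.INTER_CUBIC))
E
```

```text
[0.62698612 0.09735928 0.12213024] [0.15471958 0.8196074  2.03833003]
```

View pics/c3.png

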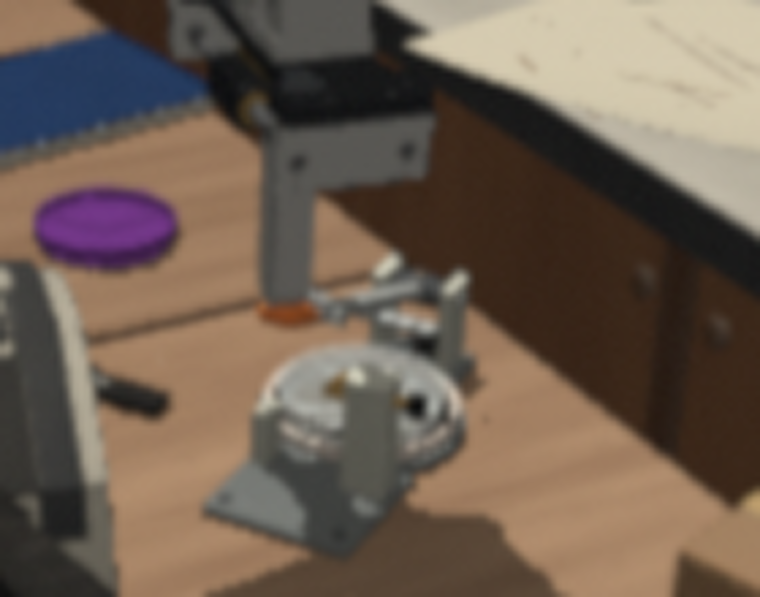

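The tip at crop px (285,305) is sitting on the pad at (288,313), and the lever is coming down with 2 N. Continuing along the arc.

Emit:
{"method": "step_arm", "body": {"plan": [[-0.13, -0.08, -0.4, 0, 0, 0, 0], [-0.13, -0.08, -0.4, 0, 0, 0, 0], [-0.12, -0.08, -0.4, 0, 0, 0, 0], [-0.11, -0.07, -0.4, 0, 0, 0, 0], [-0.1, -0.07, -0.4, 0, 0, 0, 0], [-0.1, -0.06, -0.4, 0, 0, 0, 0], [-0.09, -0.06, -0.4, 0, 0, 0, 0], [-0.08, -0.05, -0.4, 0, 0, 0, 0], [-0.08, -0.05, -0.4, 0, 0, 0, 0], [-0.07, -0.04, -0.4, 0, 0, 0, 0], [-0.06, -0.04, -0.4, 0, 0, 0, 0], [-0.05, -0.03, -0.4, 0, 0, 0, 0], [-0.04, -0.02, -0.4, 0, 0, 0, 0], [-0.03, -0.02, -0.4, 0, 0, 0, 0], [0, 0, 0, 0, 0, 0, 0], [0, 0, 0, 0, 0, 0, 0]]}}

```text
time_s: 4.83
ee_pos: [0.615, 0.0899, 0.0657]
eef_rot: [0.094, 0.996, -0.0, -0.0]
contact_force: [1.7, -0.7, 2.4]
finger_gap: 0.007
```

Emit:
{"method": "step_arm", "body": {"plan": [[0, 0, -0.2, 0, 0, 0, 0], [0, 0, -0.2, 0, 0, 0, 0], [0, 0, -0.2, 0, 0, 0, 0], [0, 0, 0, 0, 0, 0, 0]]}}

```text
time_s: 5.17
ee_pos: [0.6148, 0.0897, 0.0598]
eef_rot: [0.094, 0.996, -0.0, -0.0]
contact_force: [-0.6, -1.8, 5.5]
finger_gap: 0.007
```

Emit:
{"method": "step_arm", "body": {"plan": [[0, 0, -0.2, 0, 0, 0, 0], [0, 0, -0.2, 0, 0, 0, 0], [0, 0, 0, 0, 0, 0, 0], [0, 0, 0, 0, 0, 0, 0]]}}

```text
time_s: 5.5
ee_pos: [0.6147, 0.0896, 0.0559]
eef_rot: [0.094, 0.996, -0.0, -0.001]
contact_force: [-1.1, -2.7, 5.2]
finger_gap: 0.004
```

```bash
python3 - <<'E'
from h import *
from station import env
s=snap('scene','scene3');e=env.sense();print(e['ee_pos'],e['contact_force'])
cv2.imwrite('pics/c4.png',cv2.resize(s['image'][135:245,300:440,::-1],(760,597),interpolation=cv2.INTER_CUBIC))
E
```

```text
[0.61468174 0.08961347 0.05597271] [-1.15681445 -3.69792628  5.21809767]
```

View pics/c4.png

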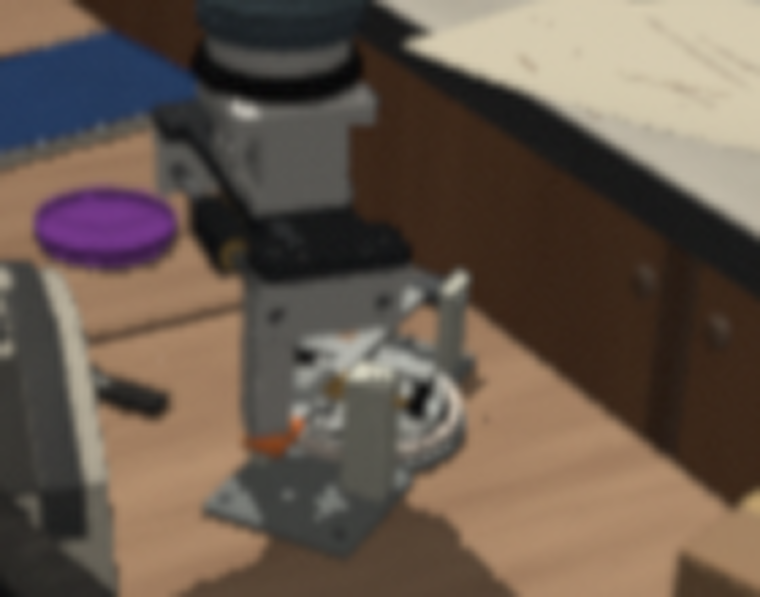

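The pad (crop px (272,440)) is nearly level. Force is only 5 N, so I'll go on in small steps until the bolt is passed or the stop is felt.

Emit:
{"method": "step_arm", "body": {"plan": [[0, 0, -0.15, 0, 0, 0, 0], [0, 0, -0.15, 0, 0, 0, 0], [0, 0, 0, 0, 0, 0, 0]]}}

```text
time_s: 5.8
ee_pos: [0.6147, 0.0897, 0.0528]
eef_rot: [0.094, 0.996, -0.0, -0.001]
contact_force: [-1.9, -2.6, 5.6]
finger_gap: 0.006
```

Emit:
{"method": "step_arm", "body": {"plan": [[0, 0, -0.15, 0, 0, 0, 0], [0, 0, 0, 0, 0, 0, 0]]}}

```text
time_s: 5.97
ee_pos: [0.6148, 0.0897, 0.0514]
eef_rot: [0.094, 0.996, -0.0, -0.0]
contact_force: [-1.3, -3.0, 4.9]
finger_gap: 0.004
```

Emit:
{"method": "step_arm", "body": {"plan": [[0, 0, -0.15, 0, 0, 0, 0], [0, 0, 0, 0, 0, 0, 0]]}}

```text
time_s: 6.13
ee_pos: [0.6149, 0.0897, 0.0506]
eef_rot: [0.094, 0.996, -0.0, -0.001]
contact_force: [-3.3, -3.0, 9.3]
finger_gap: 0.004
```

Emit:
{"method": "step_arm", "body": {"plan": [[0, 0, -0.15, 0, 0, 0, 0], [0, 0, 0, 0, 0, 0, 0]]}}

```text
time_s: 6.3
ee_pos: [0.6149, 0.0897, 0.05]
eef_rot: [0.094, 0.996, -0.0, -0.001]
contact_force: [-7.2, -3.3, 13.2]
finger_gap: 0.008
```

Emit:
{"method": "step_arm", "body": {"plan": [[0, 0, -0.1, 0, 0, 0, 0], [0, 0, 0, 0, 0, 0, 0]]}}

```text
time_s: 6.47
ee_pos: [0.615, 0.0897, 0.0496]
eef_rot: [0.094, 0.996, -0.0, -0.001]
contact_force: [-7.7, -3.6, 16.5]
finger_gap: 0.005
```

The lever is on the rigid stop: it barely moves now while the force climbs to 16 N. I'll lift slowly, then look.

Emit:
{"method": "step_arm", "body": {"plan": [[0, 0, 0.4, 0, 0, 0, 0], [0, 0, 0.4, 0, 0, 0, 0], [0, 0, 0.5, 0, 0, 0, 0], [0, 0, 0, 0, 0, 0, 0]]}}

```text
time_s: 6.8
ee_pos: [0.6154, 0.0901, 0.0618]
eef_rot: [0.094, 0.996, 0.0, 0.0]
contact_force: [-1.9, -1.3, 4.8]
finger_gap: 0.007
```

Emit:
{"method": "step_arm", "body": {"plan": [[0, 0, 1, 0, 0, 0, 0], [0, 0, 1, 0, 0, 0, 0], [0, 0, 1.5, 0, 0, 0, 0], [0, 0, 2, 0, 0, 0, 0], [0, 0, 2, 0, 0, 0, 0], [0, 0, 2, 0, 0, 0, 0], [0, 0, 2, 0, 0, 0, 0], [0, 0, 2, 0, 0, 0, 0], [0, 0, 0, 0, 0, 0, 0], [0, 0, 0, 0, 0, 0, 0]]}}

```text
time_s: 7.63
ee_pos: [0.6157, 0.0902, 0.1967]
eef_rot: [0.094, 0.996, 0.0, 0.001]
contact_force: [0.1, -0.2, 0.3]
finger_gap: 0.005
```

```bash
python3 - <<'E'
from h import *
from station import env
s=snap('scene','scene4');t=snap('top','top4');e=env.sense();print(e['ee_pos'],e['contact_force'])
cv2.imwrite('pics/c5.png',cv2.resize(s['image'][135:315,300:440,::-1],(466,600),interpolation=cv2.INTER_CUBIC))
E
```

```text
[0.61421862 0.09017523 0.19397552] [ 0.53133446 -0.43567167 -0.58631271]
```

View pics/c5.png

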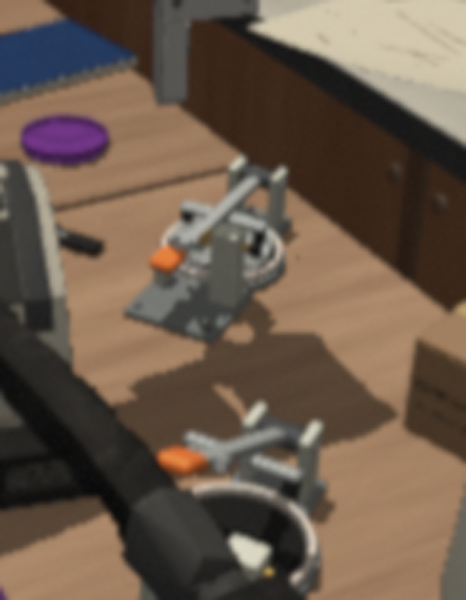

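The lever stays down after release, with the pad at scene px (349.6,212.5), and the spare lever is up. I'll check the angle numerically and look at the top view.

```bash
python3 - <<'E'
from h import *
s=snap('scene','scene5');t=snap('top','top5')
p0=np.array([.637,.104]);e=np.array([-.835,-.55])
for q in(0,.3,.35,.4,.44,.48,.52):
    a=.5-q; r=lambda a:(175*np.cos(a)-8*np.sin(a),175*np.sin(a)+8*np.cos(a)+50)
    o=(r(a)[0]-r(.5)[0])/1e3; P=np.r_[p0+e*o,r(a)[1]/1e3]; print(q,P.round(3),proj(s,P).round(1),proj(t,P).round(1))
a=cv2.resize(s['image'][175:235,320:400,::-1],(640,480)[:2],interpolation=cv2.INTER_CUBIC)
for d in(load('scene3'),load('scene4'),s):
    h=cv2.cvtColor(d['image'],cv2.COLOR_RGB2HSV);m=cv2.inRange(h,(4,150,90),(18,255,255))[170:230,335:372]
    y,x=np.nonzero(m);print('orange',x.mean()+335,y.mean()+170,len(x))
cv2.imwrite('pics/c6.png',a)
E
```

```text
0 [0.637 0.104 0.141] [354.  181.1] [326.5 177.1]
0.3 [0.62  0.093 0.093] [349.8 200.7] [329.6 185. ]
0.35 [0.619 0.092 0.084] [349.4 203.9] [329.8 185.9]
0.4 [0.617 0.091 0.075] [349. 207.] [330.  186.7]
0.44 [0.617 0.091 0.068] [348.8 209.5] [330.  187.3]
0.48 [0.616 0.09  0.061] [348.6 211.8] [330.1 187.8]
0.52 [0.616 0.09  0.054] [348.5 214.2] [330.  188.2]
orange 350.1111111111111 216.11111111111111 18
orange 349.46153846153845 212.34615384615384 52
orange 349.45283018867923 212.41509433962264 53
```

View pics/c6.png

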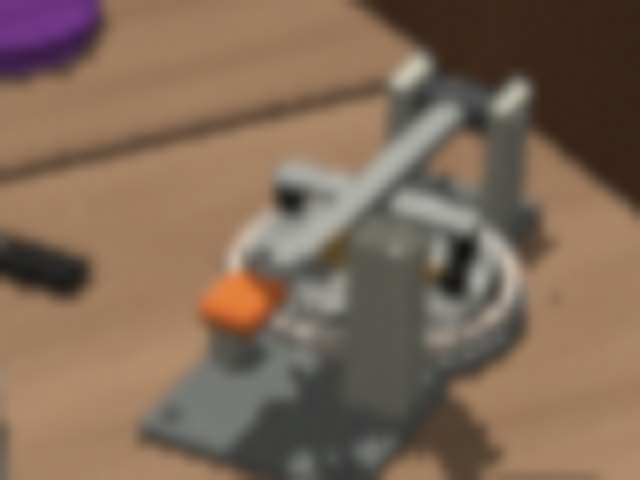

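The measured pad height gives about 0.47–0.48 rad, unchanged between two pictures after release. The lever is level over the undisturbed dish, and the gripper is 13 cm clear. Handing in.

```bash
python3 -c "
from station import env
print(env.sign_off())"
```

```text
the job is handed in; nothing more can be done
None
```

I pressed the lever of the holder with the clear, grey-sectored dish down to its rigid stop with the closed fingers. I then let go, raised the tool about 13 cm clear, and handed the job in at about 8 s.

- **Lever:** After release the pad stayed down, the same in two pictures. Its height matches about 0.47–0.48 rad, which is the caught position.
- **Spare lever and dish:** The spare lever is still up. The dish looks undisturbed in the nest, but I judged that by eye and did not measure its position.
- **Force:** I never saw the distinct 9 N peak expected at the bolt. The readings stayed at about 5 N before the stop, then reached about 16 N on it. The evidence for the catch is therefore the lever staying down, not the force. The wrist read about zero after lifting.

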